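Close the canister set, each with its own lid

TASK

The four white canisters have been washed and their four wooden lids are lying about the worktop. Put each lid on the canister it belongs to (small to small, up to largest on largest), the stopper down in the mouth and the lid sitting level and fully down on the rim. Leave the canisters upright where they stand, and leave the steel saucepan lid and the salt shaker where they are.

Things in the scene. Friction and masses are not known exactly. Their poses are not given: they have to be found in the camera images.
- canister_small: small canister of the set of four: open round pot of white stoneware, outside diameter 62, mouth (inside) diameter 50, wall 6, 66 high, loose, standing on the worktop. Sizes in mm. Origin: centre of its underside; z up its axis, so the rim is 66 above the origin.
- lid_small: beech lid of the small canister, lying stopper down. Sizes in mm, all round one axis, from the bottom: tapered stopper 14 high, 32 wide below, 45 above; flange 62 wide, 8 thick; plain knob 24 wide, 30 high (22 to 52 above the origin), to grasp by. Origin: centre of the underside, z up. Fully down its origin is 52 above the canister's; the taper centres it from up to 6 off.
- canister_medium: medium canister of the set of four: open round pot of white stoneware, outside diameter 78, mouth (inside) diameter 66, wall 6, 74 high, loose, standing on the worktop. Sizes in mm. Origin: centre of its underside; z up its axis, so the rim is 74 above the origin.
- lid_medium: beech lid of the medium canister, lying stopper down. Sizes in mm, all round one axis, from the bottom: tapered stopper 14 high, 48 wide below, 61 above; flange 78 wide, 8 thick; plain knob 24 wide, 30 high (22 to 52 above the origin), to grasp by. Origin: centre of the underside, z up. Fully down its origin is 60 above the canister's; the taper centres it from up to 6 off.
- canister_large: large canister of the set of four: open round pot of white stoneware, outside diameter 94, mouth (inside) diameter 82, wall 6, 82 high, loose, standing on the worktop. Sizes in mm. Origin: centre of its underside; z up its axis, so the rim is 82 above the origin.
- lid_large: beech lid of the large canister, lying stopper down. Sizes in mm, all round one axis, from the bottom: tapered stopper 14 high, 64 wide below, 77 above; flange 94 wide, 8 thick; plain knob 24 wide, 30 high (22 to 52 above the origin), to grasp by. Origin: centre of the underside, z up. Fully down its origin is 68 above the canister's; the taper centres it from up to 6 off.
- canister_largest: largest canister of the set of four: open round pot of white stoneware, outside diameter 110, mouth (inside) diameter 98, wall 6, 90 high, loose, standing on the worktop. Sizes in mm. Origin: centre of its underside; z up its axis, so the rim is 90 above the origin.
- lid_largest: beech lid of the largest canister, lying stopper down. Sizes in mm, all round one axis, from the bottom: tapered stopper 14 high, 80 wide below, 93 above; flange 110 wide, 8 thick; plain knob 24 wide, 30 high (22 to 52 above the origin), to grasp by. Origin: centre of the underside, z up. Fully down its origin is 76 above the canister's; the taper centres it from up to 6 off.
- pan_lid: bystander, to be left alone: steel saucepan lid, 102 mm in diameter, shallow dome 15 mm high with a short stem and a black mushroom knob 36 mm wide, 37 mm high in all. Origin: centre of its underside, on the worktop.
- salt_shaker: bystander, to be left alone: clear salt shaker with a grey top, 44 mm in diameter, 90 mm high, standing on the worktop. Origin: centre of its underside.

How it is judged (in metres and radians):
At the end, for the whole second after the job is handed in: Each wooden lid is on its own canister, released and at rest: centred within 5 mm, within 3 mm of fully down, level within 0.06 rad. Canisters upright, within 40 mm of where they stood; saucepan lid and salt shaker within 30 mm of where they were, shaker upright (horizontal distance between lid_small and canister_small below 0.005 m and z of lid_small in the frame of canister_small between 0.049 and 0.055 m and angle between each of lid_small, canister_small, lid_medium, canister_medium, lid_large, canister_large, lid_largest, canister_largest's own z axis and vertical below 0.06 rad and distance of each of canister_small, canister_medium, canister_large, canister_largest from where it was at the start of the episode below 0.04 m and height (world z) of each of canister_small, canister_medium, canister_large, canister_largest below 0.01 m and linear speed of each of lid_small, canister_small, lid_medium, canister_medium, lid_large, canister_large, lid_largest, canister_largest below 0.02 m/s and angular speed of each of lid_small, lid_medium, lid_large, lid_largest below 0.2 rad/s and contact force between each of lid_small, lid_medium, lid_large, lid_largest and the fingers below 0.05 N and horizontal distance between lid_medium and canister_medium below 0.005 m and z of lid_medium in the frame of canister_medium between 0.057 and 0.063 m and horizontal distance between lid_large and canister_large below 0.005 m and z of lid_large in the frame of canister_large between 0.065 and 0.071 m and horizontal distance between lid_largest and canister_largest below 0.005 m and z of lid_largest in the frame of canister_largest between 0.073 and 0.079 m and distance of each of pan_lid, salt_shaker from where it was at the start of the episode below 0.03 m and angle between salt_shaker's own z axis and vertical below 0.1 rad); the robot touches nothing.
It fails at once if the small canister is knocked over (angle between canister_small's own z axis and vertical above 0.5 rad).
It fails at once if the medium canister is knocked over (angle between canister_medium's own z axis and vertical above 0.5 rad).
It fails at once if the large canister is knocked over (angle between canister_large's own z axis and vertical above 0.5 rad).
It fails at once if the largest canister is knocked over (angle between canister_largest's own z axis and vertical above 0.5 rad).
It also fails if it takes over 120 s, if anything falls off the work surface, if the arm or the gripper's body presses on something with over 40 N, if the wrist force passes 120 N, or if a joint passes its speed limit or range.

ROBOT

A 6-joint arm with a two-finger parallel gripper is mounted at the origin on a cart in front of the work surface, level with it; the furniture and walls round the work are solid. World frame = base frame: x ahead of the robot, y to its left, z up, the work surface at z = 0. Lengths are in mm, angles in rad, forces in N, time in s.
With the tool pointing down it reaches from about 250 to 800 mm from the base axis. Payload 8.5 kg.
Tool frame: the origin (TCP) lies at the very end of the fingers, on their centre line; the grasp point (between the pads) lies 19 mm behind it; z points along the fingers, y is the line along which they close (so a half turn about z gives the same grasp; the last joint's range is limited). The gripper opens to 85 mm and grips with 20 to 120 N. Pads are 22 mm wide; open, the fingers measure 114 mm over their backs; the gripper's body (76 mm by 85 mm) begins 54 mm behind the grasp point. The pads swing forward as they close: fully open they stand 13 mm farther back than shut.
Start: joints at [-1.216, 0.238, -0.013, 1.319, 0, 1.571], TCP at [182.369, -492.26, 231.276] pointing down, gripper open.
Joint ranges: [-2.66, 2.66], [-1.03, 1.9], [-1.14, 1.46], [-1.82, 2.27], [-1.45, 1.34], [-3.14, 3.14]. Speed limits (rad/s): [2.22, 2.22, 2.79, 3.14, 3.14, 3.14].

INTERFACE

Orientations are given as a unit quaternion [x, y, z, w].
In Python, from station import robot gives the robot as it stands. The module is installed in compiled form; this text tells all that it offers.
- The arm moves only by the tool drive_tool, never from a script. Its argument "rows" is a list of rows, each a list of 2 entries, a list of its own where there are three numbers: the shift along the tool's x, y, z in cm, then the turn about the tool's z in rad. In form: [[[dx, dy, dz], roll], ...]. A call has 1 to 20 rows; each row shifts and turns the commanded pose from where the row before left it, along the tool's axes as they then stand; what a row does not reach is not made up. A row lasts 1/10 s, in which the tool goes at most 50 mm and 8.59 degrees, less where a joint would pass 70% of its speed; a pose out of reach is approached as far as the arm can. A call is refused whole if a number of a shift passes 5 or a number of a turn 0.15, either way. A call with a gripper value outside its range is refused whole. "jaw" is the finger opening in cm, from 0 to 8.54, set as the call begins (left out, the last holds). The fingers move at their own pace and stop on an object; "force" is the grip in N (left out, the last holds). Time passes only in rows, so rows that do not move let the fingers close. It gives the time, the measured TCP pose, the force, the opening and the grip force at its end, in the units of the state.
- robot.get_obs(): the state, without advancing time (a new reading comes with each control period).
- robot.read_camera(name): name is "scene" or "top" or "wrist"; returns (picture, depth): 400x640x3 uint8, red, green, blue; 400x640 float32, mm along the optical axis (not along the pixel's ray), 0 where there is no reading.
- robot.camera_params(name): a dict with "vfov" (degrees; the focal length in pixels is half the picture's height over the tangent of half this angle, whatever the lens; pixels are square), "cx", "cy" (the principal point, pixels), "T" (4x4, takes a point from camera to world coordinates). Camera axes: x right, y down, z forward; pixel columns grow to the right and rows downward; lengths in mm; the calibration is good to about 2 mm. The wrist camera is an equidistant fisheye: a pixel r from the principal point sees the ray r / f radians off the axis. A picture is of the moment at which its call begins: read the wrist's pose just before it. camera_params takes no time and is no camera call; for the wrist camera it gives the pose at the moment of the call.
- robot.hand_in(): hands the job in; it is judged then, once.
The state is a dict: "clock": time; "joint_pos": joint angles; "dq": joint speeds; "joint_torque": joint torques, N m; "tcp_pos": TCP position; "eef_rot": TCP orientation; "contact_force": force on the tool from outside, world axes, zero at the start; "wrist_torque": the same for the moment, N m; "finger_gap": finger opening in mm; "gripper_force": force on a finger pad.
Only numpy, scipy, OpenCV 4.12 (cv2) and the standard library are available. Lean on these libraries where they do the work, as an engineer would, in place of code of your own. Each camera call takes 0.05 s, during which the arm holds its last target. There are 200 camera calls.

## Working session

There is one attempt and no reset: what is moved stays moved. The work goes in short steps, Python scripts to look and compute and a tool call to move; the robot and the scene stay as the last step left them, time stands still between calls to the robot, and variables do not carry over. Pictures are saved under pics/ and viewed, at most 14 in all, crops included, and the job is handed in when it is done.

Besides the shell and the picture viewer there is one more tool, called after "Call:" by a JSON object that holds its "name" and its "arguments", one argument or row to a line. drive_tool: Moves the arm, as the interface text tells. Its arguments: {"type":"object","properties":{"rows":{"type":"array"},"jaw":{"type":"number"},"force":{"type":"number"}},"required":["rows"]}

```bash
mkdir -p pics; cat > h.py <<'E'
import numpy as np,cv2
from station import robot
def snap(cam,fn):
    p=robot.camera_params(cam); im,d=robot.read_camera(cam)
    cv2.imwrite(f'pics/{fn}.png',im[:,:,::-1]); np.savez(f'pics/{fn}.npz',im=im,d=d,**{k:np.array(v) for k,v in p.items()})
    return im,d,p
def cloud(d,p):
    f=d.shape[0]/2/np.tan(np.radians(p['vfov'])/2)
    v,u=np.mgrid[:d.shape[0],:d.shape[1]]
    P=np.stack([(u-p['cx'])/f*d,(v-p['cy'])/f*d,d],-1)
    T=np.array(p['T']); return P@T[:3,:3].T+T[:3,3]
E
python3 - <<'E'
from h import *
for c in ['top','scene']:
    im,d,p=snap(c,c+'0'); print(c,p['vfov'],np.round(p['T'],2).tolist())
o=robot.get_obs();print(o)
E
```

```text
top 51.768565426514726 [[0.02, -0.98, 0.17, 308.06], [-1.0, -0.03, -0.02, 17.6], [0.03, -0.17, -0.98, 1187.4], [0.0, 0.0, 0.0, 1.0]]
scene 43.72546532670462 [[-0.7, -0.37, 0.62, -445.93], [-0.72, 0.33, -0.61, 941.54], [0.03, -0.87, -0.49, 785.58], [0.0, 0.0, 0.0, 1.0]]
{'clock': 0.1, 'joint_pos': array([-1.21598651e+00,  2.38718758e-01, -1.41658568e-02,  1.31919309e+00,
        1.24055736e-05,  1.57080965e+00]), 'dq': array([ 0.00037937, -0.00080967,  0.00091302, -0.00063018, -0.00034645,
       -0.00022869]), 'joint_torque': array([ 3.33335875e-04, -5.39719820e+01,  3.46999061e+01,  1.34858055e-02,
        8.31833700e-05, -5.94912439e-07]), 'tcp_pos': array([ 182.266684  , -491.95173643,  230.74456736]), 'eef_rot': array([ 9.84305951e-01,  1.76469216e-01, -1.06964478e-04, -6.31725027e-04]), 'contact_force': array([ 0.01711626, -0.64595515, -0.08597072]), 'wrist_torque': array([ 0.04980621, -0.04676395,  0.01046384]), 'gripper_force': 0.0, 'finger_gap': 85.47344710001978}
```

View pics/top0.png

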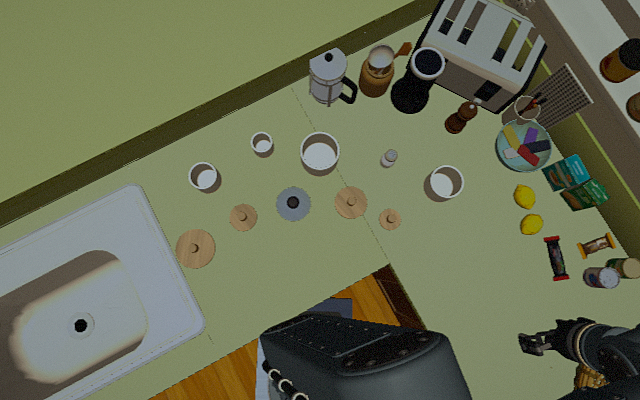

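View pics/scene0.png

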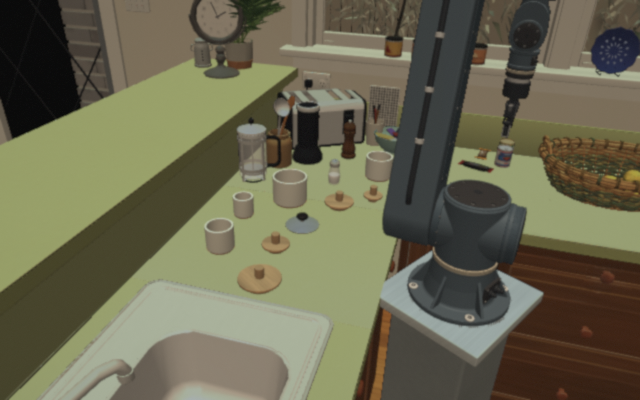

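The top view shows the canisters at about (203,177), (262,144), (320,152) and (446,182). The wooden lids are at (196,248), (243,217), (351,203) and (390,219), the pan lid at (293,204) and the shaker at (389,158).

```bash
cat > meas.py <<'E'
from h import *
z=np.load('pics/top0.npz'); p={k:z[k] for k in('vfov','cx','cy','T')}; W=cloud(z['d'],p); im=z['im']
hsv=cv2.cvtColor(im,cv2.COLOR_RGB2HSV)
def fit(P):
    (x,y),r=cv2.minEnclosingCircle(P[:,:2].astype(np.float32))
    A=np.c_[2*P[:,:2],np.ones(len(P))];s=np.linalg.lstsq(A,(P[:,:2]**2).sum(1),rcond=None)[0]
    return np.round([x,y,2*r]),np.round([*s[:2],2*np.sqrt(s[2]+s[0]**2+s[1]**2)],1)
for n,(u,v),w in [('canA',(203,177),26),('canB',(262,144),20),('canC',(320,152),34),('canD',(446,182),30)]:
    P=W[v-w:v+w,u-w:u+w].reshape(-1,3); P=P[(P[:,2]>45)&(P[:,2]<120)]
    top=np.percentile(P[:,2],90); Q=P[abs(P[:,2]-top)<6]; print(n,round(top,1),len(Q),*fit(Q))
for n,(u,v),w in [('lidA',(196,248),26),('lidB',(243,217),20),('lidC',(351,203),22),('lidD',(390,219),16),('pan',(293,204),24),('salt',(389,158),14)]:
    P=W[v-w:v+w,u-w:u+w].reshape(-1,3); F=P[(P[:,2]>14)&(P[:,2]<30)] if n[0]=='l' else P[P[:,2]>6]
    K=P[P[:,2]>(43 if n[0]=='l' else 30)]
    print(n,'flange',len(F),fit(F)[0],'knob',len(K),np.round(K.mean(0),1),np.round(P[:,2].max(),1))
E
python3 meas.py
```

```text
canA 76.9 176 [551. 323.  78.] [550.3 323.3  71.3]
canB 68.8 134 [652. 168.  62.] [652.7 168.3  55.6]
canC 92.6 271 [626.   4. 110.] [626.    3.7 103.3]
canD 84.2 224 [ 552. -350.   94.] [ 552.  -349.4   87.5]
lidA flange 1151 [353. 342. 110.] knob 77 [346.3 295.4 214.7] 1187.4
lidB flange 524 [444. 215.  78.] knob 69 [425.9 188.2 200.2] 1187.4
lidC flange 764 [496. -90.  94.] knob 68 [461.9 -70.5 252.8] 1187.4
lidD flange 294 [ 451. -202.   63.] knob 63 [ 442.8 -191.4  106.7] 1187.4
pan flange 887 [432.  73. 272.] knob 137 [470.3  69.  154.9] 1187.4
salt flange 256 [ 490. -105.  438.] knob 225 [ 609.7 -186.9   93.8] 1187.4
```

Call:
{"name": "drive_tool", "arguments": {
  "rows": [
    [[0, 0, 0], -0.15],
    [[0, 0, 0], -0.15],
    [[0, 0, 0], -0.15],
    [[0, 0, 0], -0.15],
    [[0, 0, 0], -0.15],
    [[0, 0, 0], -0.15],
    [[0, 0, 0], -0.15],
    [[0, 0, 0], -0.15],
    [[0, 0, 0], -0.017],
    [[0, 0, 0], 0]
  ],
  "jaw": 8.5,
  "force": 30
}}

```text
clock: 1.1
tcp_pos: [182.3, -492.1, 231.0]
eef_rot: [0.708, 0.706, 0.0, -0.0]
contact_force: [0.5, -0.5, -0.8]
finger_gap: 85.0
gripper_force: 0.0
```

Call:
{"name": "drive_tool", "arguments": {
  "rows": [
    [[1, 1, 0], 0],
    [[2.4, 2.24, 0.8], 0],
    [[2.4, 2.24, 1], 0],
    [[2.4, 2.24, 1], 0],
    [[2.4, 2.24, 1], 0],
    [[2.4, 2.24, 1], 0],
    [[2.4, 2.24, 1], 0],
    [[2.4, 2.24, 1], 0],
    [[2.4, 2.24, 1], 0],
    [[2.4, 2.24, 1], 0],
    [[2.4, 2.24, 1], 0],
    [[2.4, 2.24, 1], 0],
    [[1.6, 1.2, 1], 0],
    [[0, 0, 1.3], 0],
    [[0, 0, 0], 0],
    [[0, 0, 0], 0]
  ]
}}

```text
clock: 2.7
tcp_pos: [450.3, -201.6, 100.4]
eef_rot: [0.707, 0.707, -0.0, -0.0]
contact_force: [-0.5, 0.1, 0.1]
finger_gap: 84.6
gripper_force: 0.0
```

```bash
python3 - <<'E'
from h import *
im,d,p=snap('wrist','w1'); print(robot.get_obs()['tcp_pos'],robot.get_obs()['joint_pos'],np.round(p['T'],2).tolist(),p['vfov'],p['cx'],p['cy'])
E
```

```text
[ 450.45972533 -201.95215539  100.80875651] [-4.21486204e-01  2.67119805e-01 -3.26189585e-01  9.77249677e-01
  4.25656440e-05  1.14958824e+00] [[1.0, 0.0, -0.0, 450.49], [0.0, -0.95, -0.32, -119.48], [-0.0, 0.32, -0.95, 242.52], [0.0, 0.0, 0.0, 1.0]] 65.70646984690485 318.7493905012721 194.67937025793466
```

View pics/w1.png

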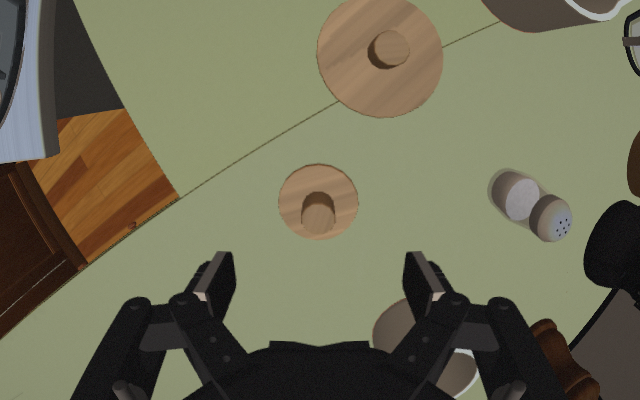

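The wrist view shows the small lid's knob at about (318,213), centred between the fingers, with the shaker well clear at (530,205).

```bash
cat > wm.py <<'E'
from h import *
def wcloud(d,p):
    f=200/np.tan(np.radians(p['vfov'])/2); v,u=np.mgrid[:400,:640]
    x=u-p['cx'];y=v-p['cy'];r=np.hypot(x,y)+1e-9;k=np.tan(r/f)/r
    P=np.stack([x*k*d,y*k*d,d],-1);T=np.array(p['T']);return P@T[:3,:3].T+T[:3,3]
def circ(P): 
    (x,y),r=cv2.minEnclosingCircle(P[:,:2].astype(np.float32)); return np.round([x,y,2*r],1)
E
python3 - <<'E'
from wm import *
z=np.load('pics/w1.npz');p={k:z[k] for k in('vfov','cx','cy','T')};W=wcloud(z['d'],p)[100:245,250:400].reshape(-1,3)
W=W[np.hypot(W[:,0]-451,W[:,1]+202)<40]
for lo,hi in((46,60),(16,28)):
    Q=W[(W[:,2]>lo)&(W[:,2]<hi)];print(len(Q),np.median(Q,0) if len(Q) else 0,circ(Q))
E
```

```text
906 [ 449.8513082  -199.04987066   51.11483414] [ 449.5 -200.2   23.6]
3605 [ 449.75035423 -192.72053312   21.34623292] [ 449.6 -200.4   62.2]
```

Call:
{"name": "drive_tool", "arguments": {
  "rows": [
    [[0.1, 0, 2], 0],
    [[0, 0, 2], 0],
    [[0, 0, 2], 0],
    [[0, 0, 1], 0],
    [[0, 0, 0.5], 0],
    [[0, 0, 0], 0],
    [[0, 0, 0], 0]
  ]
}}

```text
clock: 3.45
tcp_pos: [451.0, -201.3, 26.0]
eef_rot: [0.707, 0.707, 0.0, 0.0]
contact_force: [0.7, -0.4, 0.3]
finger_gap: 85.2
gripper_force: 0.0
```

Call:
{"name": "drive_tool", "arguments": {
  "rows": [
    [[0, 0, 0], 0],
    [[0, 0, 0], 0],
    [[0, 0, 0], 0],
    [[0, 0, 0], 0],
    [[0, 0, 0], 0],
    [[0, 0, 0], 0],
    [[0, 0, 0], 0],
    [[0, 0, 0], 0],
    [[0, 0, 0], 0],
    [[0, 0, 0], 0]
  ],
  "jaw": 1.5,
  "force": 30
}}

```text
clock: 4.45
tcp_pos: [450.6, -201.0, 25.4]
eef_rot: [0.707, 0.707, 0.0, 0.0]
contact_force: [0.6, 0.2, 5.2]
finger_gap: 23.0
gripper_force: 31.0
```

Call:
{"name": "drive_tool", "arguments": {
  "rows": [
    [[0, 0, -0.5], 0],
    [[0, 0, -1.5], 0],
    [[0, 0, -3], 0],
    [[0, 0, -3], 0],
    [[0, 0, -3], 0],
    [[0, 0, -3], 0],
    [[0, 0, -1], 0],
    [[0, 0, 0], 0]
  ]
}}

```text
clock: 5.25
tcp_pos: [451.1, -201.3, 176.4]
eef_rot: [0.707, 0.707, 0.0, 0.001]
contact_force: [0.3, -0.2, -0.5]
finger_gap: 23.3
gripper_force: 30.5
```

Call:
{"name": "drive_tool", "arguments": {
  "rows": [
    [[1, 0.5, 0], 0],
    [[2, 1.1, 0], 0],
    [[2.5, 1.4, 0], 0],
    [[2.5, 1.4, 0], 0],
    [[2.5, 1.4, 0], 0],
    [[2.5, 1.4, 0], 0],
    [[2.5, 1.4, 0], 0],
    [[2.5, 1.4, 0], 0],
    [[2.5, 1.4, 0], 0],
    [[2.5, 1.4, 0], 0],
    [[2.5, 1.4, 0], 0],
    [[2.5, 1.4, 0], 0],
    [[2.5, 1.4, 0], 0],
    [[2.5, 1.3, 0], 0],
    [[2.5, 1, 0], 0],
    [[1.5, 0.7, 0], 0],
    [[0.5, 0.1, 0], 0],
    [[0, 0, 0], 0],
    [[0, 0, 0], 0]
  ]
}}

```text
clock: 7.15
tcp_pos: [650.3, 173.8, 174.5]
eef_rot: [0.707, 0.707, -0.001, -0.0]
contact_force: [-0.2, -0.5, -1.2]
finger_gap: 22.9
gripper_force: 30.5
```

```bash
python3 - <<'E'
from wm import *
im,d,p=snap('wrist','w2'); o=robot.get_obs(); print(o['tcp_pos'],o['finger_gap'],o['contact_force'])
W=wcloud(d,p).reshape(-1,3)
Q=W[(np.hypot(W[:,0]-652,W[:,1]-168)<45)&(W[:,2]>62)&(W[:,2]<72)];print('can',len(Q),circ(Q))
K=W[(np.hypot(W[:,0]-o['tcp_pos'][0],W[:,1]-o['tcp_pos'][1])<40)&(W[:,2]>125)&(W[:,2]<225)]
print(len(K),np.percentile(K[:,2],[5,50,95]))
E
```

```text
[650.53678665 173.47955653 174.89872216] 22.675110138397542 [-0.54541635 -0.77137612  0.05988398]
can 831 [653.1 170.9  62.3]
11470 [169.38624787 191.9708684  222.24910342]
```

View pics/w2.png

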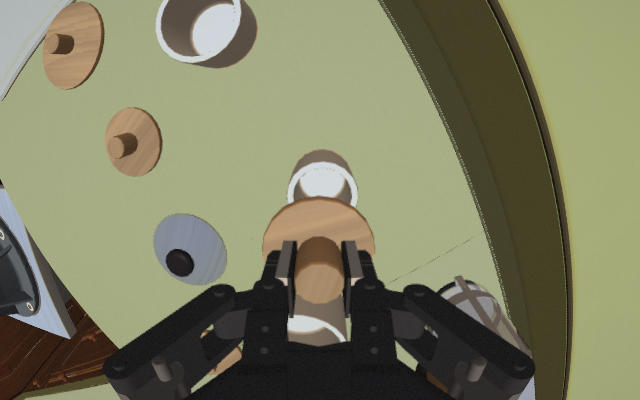

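The lid is level in the grip. The small canister's rim is just behind it, at about (322,190).

Call:
{"name": "drive_tool", "arguments": {
  "rows": [
    [[-0.4, 0.15, 1], 0],
    [[0, 0, 2], 0],
    [[0, 0, 2], 0],
    [[0, 0, 1.5], 0],
    [[0, 0, 1], 0],
    [[0, 0, 0.5], 0],
    [[0, 0, 0.5], 0],
    [[0, 0, 0.4], 0],
    [[0, 0, 0.4], 0],
    [[0, 0, 0.3], 0],
    [[0, 0, 0], 0],
    [[0, 0, 0], 0]
  ]
}}

```text
clock: 8.4
tcp_pos: [652.7, 170.3, 79.5]
eef_rot: [0.707, 0.707, 0.0, 0.0]
contact_force: [-0.1, 0.5, -0.7]
finger_gap: 23.0
gripper_force: 30.5
```

Call:
{"name": "drive_tool", "arguments": {
  "rows": [
    [[0, 0, 0.1], 0],
    [[0, 0, 0.05], 0],
    [[0, 0, 0], 0],
    [[0, 0, 0], 0]
  ]
}}

```text
clock: 8.8
tcp_pos: [652.6, 170.2, 77.9]
eef_rot: [0.707, 0.707, 0.0, -0.0]
contact_force: [-0.4, -0.3, -1.1]
finger_gap: 23.3
gripper_force: 30.5
```

Call:
{"name": "drive_tool", "arguments": {
  "rows": [
    [[0, 0, 0], 0],
    [[0, 0, 0], 0],
    [[0, 0, 0], 0],
    [[0, 0, 0], 0],
    [[0, 0, 0], 0],
    [[0, 0, 0], 0],
    [[0, 0, 0], 0],
    [[0, 0, 0], 0]
  ],
  "jaw": 8.5
}}

```text
clock: 9.6
tcp_pos: [652.6, 170.2, 77.8]
eef_rot: [0.707, 0.707, 0.0, -0.0]
contact_force: [0.7, 0.8, 1.2]
finger_gap: 85.0
gripper_force: 0.0
```

Call:
{"name": "drive_tool", "arguments": {
  "rows": [
    [[0, 0, -1], 0],
    [[0, 0, -2], 0],
    [[0, 0, -3], 0],
    [[0, 0, -3], 0],
    [[0, 0, -0.5], 0],
    [[0, 0, 0], 0],
    [[0, 0, 0], 0]
  ]
}}

```text
clock: 10.3
tcp_pos: [652.2, 170.1, 172.2]
eef_rot: [0.707, 0.707, -0.0, -0.0]
contact_force: [-0.8, -0.5, -0.2]
finger_gap: 85.4
gripper_force: 0.0
```

```bash
cat > chk.py <<'E'
from wm import *
import sys
# usage: chk name x y H : canister/lid at x,y, height H of rim
n,x,y,H=sys.argv[1],*map(float,sys.argv[2:5])
im,d,p=snap('wrist',n); o=robot.get_obs(); print(o['tcp_pos'],o['finger_gap'])
W=wcloud(d,p).reshape(-1,3); W=W[np.hypot(W[:,0]-x,W[:,1]-y)<65]
for a,lo,hi in(('flange/rim',-5 if H==22 else -4,12),('knobtop',25,50)):
    Q=W[(W[:,2]>H+lo)&(W[:,2]<H+hi)]
    if len(Q)>20:
        A=np.c_[Q[:,:2],np.ones(len(Q))];s=np.linalg.lstsq(A,Q[:,2],rcond=None)[0]
        print(a,len(Q),circ(Q),'z',np.round(np.median(Q[:,2]),1),'slope',s[:2].round(3))
E
python3 chk.py w3 652 170 66
```

```text
[652.03581456 170.06937707 171.72740539] 84.95948906180448
flange/rim 3243 [652.7 171.1  62.9] z 73.3 slope [-0.008 -0.026]
knobtop 857 [652.2 171.1  24.1] z 103.1 slope [ 0.009 -0.228]
```

Small lid is seated. Next is the medium lid.

Call:
{"name": "drive_tool", "arguments": {
  "rows": [
    [[0.2, -1, 0], 0],
    [[0.4, -2, 0], 0],
    [[0.4, -2, 0], 0],
    [[0.4, -2, 0], 0],
    [[0.4, -2, 0], 0],
    [[0.4, -2, 0], 0],
    [[0.4, -2, 0], 0],
    [[0.4, -2, 0], 0],
    [[0.4, -2, 1], 0],
    [[0.4, -2, 2], 0],
    [[0.4, -1.4, 2], 0],
    [[0.3, -0.4, 2], 0],
    [[0.1, 0, 0.2], 0],
    [[0, 0, 0], 0],
    [[0, 0, 0], 0]
  ]
}}

```text
clock: 11.85
tcp_pos: [445.1, 216.1, 101.5]
eef_rot: [0.707, 0.707, 0.0, 0.0]
contact_force: [0.8, 0.4, 0.1]
finger_gap: 85.4
gripper_force: 0.0
```

```bash
python3 chk.py w4 444 216 22
```

```text
[445.29934952 216.16955011 101.64334202] 84.59212012372602
flange/rim 6370 [443.7 217.5  78.1] z 21.4 slope [-0.001 -0.   ]
knobtop 890 [443.8 217.7  24.1] z 51.2 slope [-0.005 -0.053]
```

Call:
{"name": "drive_tool", "arguments": {
  "rows": [
    [[0.1, -0.1, 2], 0],
    [[0, 0, 2], 0],
    [[0, 0, 2], 0],
    [[0, 0, 1], 0],
    [[0, 0, 0.5], 0],
    [[0, 0, 0], 0],
    [[0, 0, 0], 0]
  ]
}}

```text
clock: 12.6
tcp_pos: [444.1, 217.2, 26.5]
eef_rot: [0.707, 0.707, 0.001, 0.0]
contact_force: [0.5, 0.2, -0.0]
finger_gap: 85.3
gripper_force: 0.0
```

Call:
{"name": "drive_tool", "arguments": {
  "rows": [
    [[0, 0, 0], 0],
    [[0, 0, 0], 0],
    [[0, 0, 0], 0],
    [[0, 0, 0], 0],
    [[0, 0, 0], 0],
    [[0, 0, 0], 0],
    [[0, 0, 0], 0],
    [[0, 0, 0], 0],
    [[0, 0, 0], 0],
    [[0, 0, 0], 0]
  ],
  "jaw": 1.5
}}

```text
clock: 13.6
tcp_pos: [443.5, 217.1, 26.1]
eef_rot: [0.707, 0.707, 0.0, -0.0]
contact_force: [-1.7, -0.4, 4.9]
finger_gap: 23.1
gripper_force: 29.4
```

Call:
{"name": "drive_tool", "arguments": {
  "rows": [
    [[0, 0, -0.5], 0],
    [[0, 0, -1.5], 0],
    [[0, 0, -3], 0],
    [[0, 0, -3], 0],
    [[0, 0, -3], 0],
    [[0, 0, -3], 0],
    [[0, 0, -1], 0],
    [[0, 0, 0], 0]
  ]
}}

```text
clock: 14.4
tcp_pos: [444.3, 217.3, 176.9]
eef_rot: [0.707, 0.707, 0.001, 0.0]
contact_force: [0.6, -0.4, -2.1]
finger_gap: 22.7
gripper_force: 29.7
```

Call:
{"name": "drive_tool", "arguments": {
  "rows": [
    [[1, 1, 0], 0],
    [[2, 2, 0], 0],
    [[2, 2, 0], 0],
    [[2, 2, 0], 0],
    [[2, 2, 0], 0],
    [[1, 1, 0], 0],
    [[0.7, 0.6, 0], 0],
    [[0, 0, 0], 0],
    [[0, 0, 0], 0]
  ]
}}

```text
clock: 15.3
tcp_pos: [548.9, 323.8, 174.8]
eef_rot: [0.707, 0.707, -0.001, -0.0]
contact_force: [0.5, -0.5, -1.4]
finger_gap: 23.3
gripper_force: 29.7
```

```bash
python3 chk.py w5 551 324 74
```

```text
[548.84196184 323.6073251  175.24377264] 22.791955470848965
flange/rim 1001 [550.3 326.4  78.2] z 73.1 slope [0.    0.001]
```

Call:
{"name": "drive_tool", "arguments": {
  "rows": [
    [[0.2, 0.15, 1], 0],
    [[0, 0, 2], 0],
    [[0, 0, 2], 0],
    [[0, 0, 1.2], 0],
    [[0, 0, 0.6], 0],
    [[0, 0, 0.5], 0],
    [[0, 0, 0.5], 0],
    [[0, 0, 0.4], 0],
    [[0, 0, 0.4], 0],
    [[0, 0, 0.2], 0],
    [[0, 0, 0], 0],
    [[0, 0, 0], 0]
  ]
}}

```text
clock: 16.55
tcp_pos: [551.0, 326.2, 88.0]
eef_rot: [0.707, 0.707, 0.0, -0.0]
contact_force: [-0.4, -0.7, -1.1]
finger_gap: 22.9
gripper_force: 29.7
```

Call:
{"name": "drive_tool", "arguments": {
  "rows": [
    [[0, 0, 0.1], 0],
    [[0, 0, 0.07], 0],
    [[0, 0, 0], 0],
    [[0, 0, 0], 0]
  ]
}}

```text
clock: 16.95
tcp_pos: [551.0, 326.1, 86.2]
eef_rot: [0.707, 0.707, 0.0, -0.0]
contact_force: [-0.5, -0.4, -1.1]
finger_gap: 23.2
gripper_force: 29.7
```

Call:
{"name": "drive_tool", "arguments": {
  "rows": [
    [[0, 0, 0], 0],
    [[0, 0, 0], 0],
    [[0, 0, 0], 0],
    [[0, 0, 0], 0],
    [[0, 0, 0], 0],
    [[0, 0, 0], 0],
    [[0, 0, 0], 0],
    [[0, 0, 0], 0]
  ],
  "jaw": 8.5
}}

```text
clock: 17.75
tcp_pos: [550.9, 326.1, 86.1]
eef_rot: [0.707, 0.707, 0.0, -0.0]
contact_force: [-0.7, 0.0, -0.1]
finger_gap: 85.1
gripper_force: 0.0
```

Call:
{"name": "drive_tool", "arguments": {
  "rows": [
    [[0, 0, -1], 0],
    [[0, 0, -2], 0],
    [[0, 0, -3], 0],
    [[0, 0, -3], 0],
    [[0, 0, -0.5], 0],
    [[0, 0, 0], 0],
    [[0, 0, 0], 0]
  ]
}}

```text
clock: 18.45
tcp_pos: [550.6, 325.9, 180.6]
eef_rot: [0.707, 0.707, -0.0, -0.0]
contact_force: [-0.6, 0.4, -0.1]
finger_gap: 85.3
gripper_force: 0.0
```

```bash
python3 chk.py w6 551 325 74
```

```text
[550.44498953 325.7743412  180.11161138] 84.72194301520594
flange/rim 5603 [550.8 326.9  78.9] z 81.4 slope [ 0.004 -0.011]
knobtop 835 [551.2 327.   24.3] z 111.1 slope [ 0.005 -0.213]
```

Call:
{"name": "drive_tool", "arguments": {
  "rows": [
    [[0, -1, 0], 0],
    [[0.2, -2, 0], 0],
    [[0.2, -2, 0], 0],
    [[0.2, -2, 0], 0],
    [[0.2, -2, 0], 0],
    [[0.2, -2, 0], 0],
    [[0.2, -2, 0], 0],
    [[0.2, -2, 1], 0],
    [[0.2, -2, 2], 0],
    [[0.2, -1.5, 2], 0],
    [[0, -1, 2], 0],
    [[0, -0.2, 1], 0],
    [[0, 0, 0], 0],
    [[0, 0, 0], 0]
  ]
}}

```text
clock: 19.9
tcp_pos: [354.3, 344.1, 101.5]
eef_rot: [0.707, 0.707, 0.0, -0.0]
contact_force: [0.7, 0.2, -0.1]
finger_gap: 85.1
gripper_force: 0.0
```

```bash
python3 chk.py w7 353 343 22
```

```text
[354.6823656  344.27745731 101.81884107] 84.80654402333184
flange/rim 13538 [352.5 345.3 110.5] z 21.4 slope [-0.001 -0.   ]
knobtop 893 [352.5 345.6  24. ] z 51.2 slope [-0.005 -0.059]
```

Call:
{"name": "drive_tool", "arguments": {
  "rows": [
    [[0.05, -0.2, 2], 0],
    [[0, 0, 2], 0],
    [[0, 0, 2], 0],
    [[0, 0, 1], 0],
    [[0, 0, 0.5], 0],
    [[0, 0, 0], 0],
    [[0, 0, 0], 0]
  ]
}}

```text
clock: 20.65
tcp_pos: [352.5, 344.8, 26.9]
eef_rot: [0.707, 0.707, 0.001, -0.0]
contact_force: [-0.3, -0.5, -0.1]
finger_gap: 85.0
gripper_force: 0.0
```

Call:
{"name": "drive_tool", "arguments": {
  "rows": [
    [[0, 0, 0], 0],
    [[0, 0, 0], 0],
    [[0, 0, 0], 0],
    [[0, 0, 0], 0],
    [[0, 0, 0], 0],
    [[0, 0, 0], 0],
    [[0, 0, 0], 0],
    [[0, 0, 0], 0],
    [[0, 0, 0], 0],
    [[0, 0, 0], 0]
  ],
  "jaw": 1.5,
  "force": 40
}}

```text
clock: 21.65
tcp_pos: [352.0, 344.5, 26.5]
eef_rot: [0.707, 0.707, 0.0, -0.0]
contact_force: [-1.5, -1.7, 5.1]
finger_gap: 22.3
gripper_force: 39.3
```

Call:
{"name": "drive_tool", "arguments": {
  "rows": [
    [[0, 0, -0.5], 0],
    [[0, 0, -1.5], 0],
    [[0, 0, -3], 0],
    [[0, 0, -3], 0],
    [[0, 0, -3], 0],
    [[0, 0, -3], 0],
    [[0, 0, -1.5], 0],
    [[0, 0, 0], 0]
  ]
}}

```text
clock: 22.45
tcp_pos: [352.8, 345.2, 183.3]
eef_rot: [0.707, 0.707, 0.002, -0.0]
contact_force: [0.2, 1.1, -2.3]
finger_gap: 22.9
gripper_force: 39.5
```

Call:
{"name": "drive_tool", "arguments": {
  "rows": [
    [[-1, 0.8, 0], 0],
    [[-2, 1.6, 0], 0],
    [[-2.5, 2, 0], 0],
    [[-2.5, 2, 0], 0],
    [[-2.5, 2, 0], 0],
    [[-2.5, 2, 0], 0],
    [[-2.5, 2, 0], 0],
    [[-2.5, 2, 0], 0],
    [[-2.5, 2, 0], 0],
    [[-2.5, 2, 0], 0],
    [[-2.5, 2, 0], 0],
    [[-2.5, 2, 0], 0],
    [[-2.5, 2, 0], 0],
    [[-2, 1.6, 0], 0],
    [[-1, 0.9, 0], 0],
    [[-0.5, 0.5, 0], 0],
    [[0, 0, 0], 0],
    [[0, 0, 0], 0]
  ]
}}

```text
clock: 24.25
tcp_pos: [625.6, 5.3, 180.8]
eef_rot: [0.707, 0.708, -0.0, -0.0]
contact_force: [-0.4, 0.1, -1.0]
finger_gap: 22.3
gripper_force: 39.4
```

```bash
python3 chk.py w8 626 6 90
```

```text
[625.60469526   5.53492498 181.02967652] 22.422871123390884
flange/rim 1009 [626.5  32.3  95.9] z 89.1 slope [-0.002 -0.01 ]
```

Call:
{"name": "drive_tool", "arguments": {
  "rows": [
    [[0, 0.05, 1], 0],
    [[0, 0, 1.5], 0],
    [[0, 0, 1.5], 0],
    [[0, 0, 1], 0],
    [[0, 0, 0.6], 0],
    [[0, 0, 0.5], 0],
    [[0, 0, 0.5], 0],
    [[0, 0, 0.4], 0],
    [[0, 0, 0.4], 0],
    [[0, 0, 0.2], 0],
    [[0, 0, 0], 0],
    [[0, 0, 0], 0]
  ]
}}

```text
clock: 25.5
tcp_pos: [626.9, 4.7, 105.3]
eef_rot: [0.707, 0.707, 0.0, 0.0]
contact_force: [0.1, 0.6, -1.0]
finger_gap: 22.5
gripper_force: 39.5
```

Call:
{"name": "drive_tool", "arguments": {
  "rows": [
    [[0, 0, 0.15], 0],
    [[0, 0, 0.1], 0],
    [[0, 0, 0], 0],
    [[0, 0, 0], 0]
  ]
}}

```text
clock: 25.9
tcp_pos: [626.8, 4.7, 102.6]
eef_rot: [0.707, 0.707, 0.0, -0.0]
contact_force: [-0.1, -0.5, -1.1]
finger_gap: 22.7
gripper_force: 39.4
```

Call:
{"name": "drive_tool", "arguments": {
  "rows": [
    [[0, 0, 0], 0],
    [[0, 0, 0], 0],
    [[0, 0, 0], 0],
    [[0, 0, 0], 0],
    [[0, 0, 0], 0],
    [[0, 0, 0], 0],
    [[0, 0, 0], 0],
    [[0, 0, 0], 0]
  ],
  "jaw": 8.5
}}

```text
clock: 26.7
tcp_pos: [626.8, 4.7, 102.6]
eef_rot: [0.707, 0.707, 0.0, -0.0]
contact_force: [-0.3, 0.6, 0.5]
finger_gap: 85.2
gripper_force: 0.0
```

Call:
{"name": "drive_tool", "arguments": {
  "rows": [
    [[0, 0, -1], 0],
    [[0, 0, -2], 0],
    [[0, 0, -3], 0],
    [[0, 0, -2.5], 0],
    [[0, 0, -0.5], 0],
    [[0, 0, 0], 0],
    [[0, 0, 0], 0]
  ]
}}

```text
clock: 27.4
tcp_pos: [626.3, 4.7, 191.9]
eef_rot: [0.707, 0.707, -0.0, -0.0]
contact_force: [0.9, -0.4, -1.0]
finger_gap: 84.8
gripper_force: 0.0
```

```bash
python3 chk.py w9 626 6 90
```

```text
[626.1894152    4.68943644 191.51714646] 84.76686106180357
flange/rim 12282 [626.5   5.7 110.7] z 97.4 slope [-0.    -0.007]
knobtop 877 [626.6   5.7  24.5] z 127.1 slope [ 0.011 -0.196]
```

Call:
{"name": "drive_tool", "arguments": {
  "rows": [
    [[-0.7, -1, 0], 0],
    [[-1.4, -2, 0], 0],
    [[-1.4, -2, 0], 0],
    [[-1.4, -2, 0], 0],
    [[-1.4, -2, 0], 0],
    [[-1.4, -2, 1], 0],
    [[-1, -1.4, 2], 0],
    [[-0.6, -0.65, 3], 0],
    [[0, 0, 2], 0],
    [[0, 0, 1], 0],
    [[0, 0, 0], 0],
    [[0, 0, 0], 0]
  ]
}}

```text
clock: 28.65
tcp_pos: [496.5, -88.4, 103.0]
eef_rot: [0.707, 0.708, 0.0, 0.0]
contact_force: [-0.8, -0.1, 1.0]
finger_gap: 84.9
gripper_force: 0.0
```

```bash
python3 chk.py w10 496 -89 22
```

```text
[496.89110452 -88.44776626 103.36574954] 85.27595596517484
flange/rim 9556 [495.2 -87.9  94.7] z 21.4 slope [-0.001 -0.   ]
knobtop 872 [495.1 -87.1  24.1] z 51.2 slope [ 0.004 -0.057]
```

Call:
{"name": "drive_tool", "arguments": {
  "rows": [
    [[0.05, -0.15, 2], 0],
    [[0, 0, 2], 0],
    [[0, 0, 2], 0],
    [[0, 0, 1], 0],
    [[0, 0, 0.7], 0],
    [[0, 0, 0], 0],
    [[0, 0, 0], 0]
  ]
}}

```text
clock: 29.4
tcp_pos: [495.4, -88.0, 26.3]
eef_rot: [0.707, 0.707, 0.0, 0.0]
contact_force: [-0.6, -0.2, -0.5]
finger_gap: 85.1
gripper_force: 0.0
```

Call:
{"name": "drive_tool", "arguments": {
  "rows": [
    [[0, 0, 0], 0],
    [[0, 0, 0], 0],
    [[0, 0, 0], 0],
    [[0, 0, 0], 0],
    [[0, 0, 0], 0],
    [[0, 0, 0], 0],
    [[0, 0, 0], 0],
    [[0, 0, 0], 0],
    [[0, 0, 0], 0],
    [[0, 0, 0], 0]
  ],
  "jaw": 1.5
}}

```text
clock: 30.4
tcp_pos: [495.1, -88.0, 26.0]
eef_rot: [0.707, 0.707, 0.0, 0.0]
contact_force: [-1.0, -0.7, 6.2]
finger_gap: 22.9
gripper_force: 39.3
```

Call:
{"name": "drive_tool", "arguments": {
  "rows": [
    [[0, 0, -0.5], 0],
    [[0, 0, -1.5], 0],
    [[0, 0, -3], 0],
    [[0, 0, -3], 0],
    [[0, 0, -3], 0],
    [[0, 0, -3], 0],
    [[0, 0, -1], 0],
    [[0, 0, 0], 0]
  ]
}}

```text
clock: 31.2
tcp_pos: [495.5, -88.1, 176.6]
eef_rot: [0.707, 0.707, 0.001, 0.001]
contact_force: [0.6, -0.5, -2.2]
finger_gap: 22.5
gripper_force: 39.5
```

Call:
{"name": "drive_tool", "arguments": {
  "rows": [
    [[-1, 0.2, 0], 0],
    [[-2, 0.4, 0], 0],
    [[-2.5, 0.6, 0], 0],
    [[-2.5, 0.6, 0], 0],
    [[-2.5, 0.6, 0], 0],
    [[-2.5, 0.6, 0], 0],
    [[-2.5, 0.6, 0], 0],
    [[-2.5, 0.6, 0], 0],
    [[-2.5, 0.6, 0], 0],
    [[-2.5, 0.5, 0], 0],
    [[-1.5, 0.3, 0], 0],
    [[-1, 0.2, 0], 0],
    [[-0.5, 0.1, 0], 0],
    [[0, 0, 0], 0],
    [[0, 0, 0], 0]
  ]
}}

```text
clock: 32.7
tcp_pos: [554.1, -347.2, 175.6]
eef_rot: [0.707, 0.708, 0.0, -0.0]
contact_force: [0.2, 0.2, -1.8]
finger_gap: 22.5
gripper_force: 39.5
```

```bash
python3 chk.py w11 552 -348 82
```

```text
[ 554.08809893 -347.05599819  175.73678208] 22.58915442813059
flange/rim 1001 [ 550.8 -334.    89.2] z 81.1 slope [-0.    -0.006]
```

Call:
{"name": "drive_tool", "arguments": {
  "rows": [
    [[-0.2, -0.3, 1], 0],
    [[0, 0, 1.5], 0],
    [[0, 0, 1.5], 0],
    [[0, 0, 1.2], 0],
    [[0, 0, 0.7], 0],
    [[0, 0, 0.5], 0],
    [[0, 0, 0.5], 0],
    [[0, 0, 0.4], 0],
    [[0, 0, 0.4], 0],
    [[0, 0, 0.3], 0],
    [[0, 0, 0], 0],
    [[0, 0, 0], 0]
  ]
}}

```text
clock: 33.95
tcp_pos: [551.2, -349.9, 95.7]
eef_rot: [0.707, 0.707, 0.0, 0.0]
contact_force: [-0.2, 0.2, -1.4]
finger_gap: 22.6
gripper_force: 39.5
```

Call:
{"name": "drive_tool", "arguments": {
  "rows": [
    [[0, 0, 0.1], 0],
    [[0, 0, 0.07], 0],
    [[0, 0, 0], 0],
    [[0, 0, 0], 0]
  ]
}}

```text
clock: 34.35
tcp_pos: [551.2, -349.9, 94.1]
eef_rot: [0.707, 0.707, 0.0, 0.0]
contact_force: [-0.1, -0.2, -0.5]
finger_gap: 22.4
gripper_force: 39.6
```

Call:
{"name": "drive_tool", "arguments": {
  "rows": [
    [[0, 0, 0], 0],
    [[0, 0, 0], 0],
    [[0, 0, 0], 0],
    [[0, 0, 0], 0],
    [[0, 0, 0], 0],
    [[0, 0, 0], 0],
    [[0, 0, 0], 0],
    [[0, 0, 0], 0]
  ],
  "jaw": 8.5
}}

```text
clock: 35.15
tcp_pos: [551.1, -349.9, 93.9]
eef_rot: [0.707, 0.707, 0.0, -0.0]
contact_force: [0.2, 0.2, -0.0]
finger_gap: 85.2
gripper_force: 0.0
```

Call:
{"name": "drive_tool", "arguments": {
  "rows": [
    [[0, 0, -1], 0],
    [[0, 0, -2], 0],
    [[0, 0, -3], 0],
    [[0, 0, -2.5], 0],
    [[0, 0, -1], 0],
    [[0, 0, 0], 0],
    [[0, 0, 0], 0]
  ]
}}

```text
clock: 35.85
tcp_pos: [550.8, -349.7, 188.1]
eef_rot: [0.707, 0.707, -0.0, -0.0]
contact_force: [0.5, -0.4, -0.2]
finger_gap: 85.0
gripper_force: 0.0
```

```bash
python3 chk.py w12 551 -348 82; python3 - <<'E'
from h import *
im,d,p=snap('scene','s1')
im,d,p=snap('top','t1'); W=cloud(d,p).reshape(-1,3)
for n,x,y,H in [('s',652,168,66),('m',551,323,74),('L',552,-350,82),('XL',626,4,90)]:
    Q=W[(np.hypot(W[:,0]-x,W[:,1]-y)<70)&(abs(W[:,2]-H-8)<5)]; (cx,cy),r=cv2.minEnclosingCircle(Q[:,:2].astype(np.float32)); print(n,len(Q),np.round([cx,cy,2*r,np.median(Q[:,2])],1))
E
```

```text
[ 550.61165169 -349.56398645  187.52605376] 85.03915424429816
flange/rim 8698 [ 551.6 -348.9   96.2] z 89.3 slope [-0.003 -0.019]
knobtop 847 [ 551.1 -349.3   24. ] z 119.0 slope [ 0.014 -0.219]
s 277 [652.5 167.7  62.4  75. ]
m 517 [551.6 323.   78.7  83.1]
L 773 [ 551.5 -351.3   94.7   91.2]
XL 1100 [626.6   3.7 110.2  99.1]
```

View pics/s1.png

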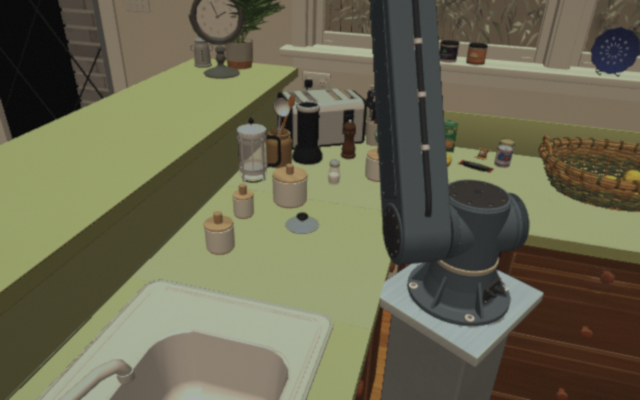

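The scene view shows all four lids seated level, at (243,200), (219,233), (290,187) and (378,163). The pan lid at (302,222) and the shaker at (334,170) haven't moved.

```bash
python3 -c "
from station import robot
print(robot.hand_in())"
```

```text
the job is handed in; nothing more can be done
None
```

All four lids are on their own canisters; the final camera check showed them level and fully down, with the saucepan lid and salt shaker undisturbed, and the job was handed in at about 36 s (no verdict came back).

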